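# Lock the field battery box and hold its test button in

### The arm

A 7-joint arm with a two-finger parallel gripper is mounted at the origin on the work surface. World frame = base frame: x ahead of the robot, y to its left, z up, the work surface at z = 0. Lengths are in mm, angles in rad, forces in N, time in s.
With the tool pointing down it reaches from about 425 to 925 mm from the base axis. Payload 6.8 kg.
Tool frame: the origin (TCP) lies at the very end of the fingers, on their centre line; the grasp point (between the pads) lies env.tcp_to_grasp behind it (env.tcp_to_grasp is the distance from the TCP to the grasp point, in mm); z points along the fingers, y is the line along which they close (so a half turn about z gives the same grasp; the last joint's range is limited). The gripper opens to 88 mm and grips with 3 to 60 N. Pads are 20 mm wide; open, the fingers measure 115 mm over their backs; the gripper's body (75 mm by 178 mm) begins 61 mm behind the grasp point.
Start: joints at [-1.226, 0.477, 0.022, 1.555, -0.011, 1.109, -0.083], TCP at [295.301, 606.996, 222.664] pointing down, gripper open.
Joint ranges: [-2.96, 2.96], [-0.34, 2.1], [-1.41, 1.46], [0.24, 2.44], [-1.37, 4.51], [0.17, 1.92], [-2.96, 2.96]. Speed limits (rad/s): [2.39, 2.39, 3.14, 3.14, 3.14, 3.14, 3.14].

### API

Orientations are given as a rotation vector (axis times angle).
In Python, from bench import env gives the robot as it stands. The module is installed in compiled form; this text tells all that it offers.
- The arm moves only by the tool servo_tool, never from a script. Its argument "motion" is a list that holds one entry, the list of rows, each a list of 6 numbers: the shift along the tool's x, y, z in m, then the turn, a rotation vector about the tool's x, y, z in rad. A call has 1 to 5 rows; each row is the pose to reach, as a shift and turn from the pose commanded when the call began, along the tool's axes at that moment; what a row does not reach only later rows make up. A row lasts 1/10 s, in which the tool goes at most 50 mm and 8.59 degrees, less where a joint would pass 70% of its speed; a pose out of reach is approached as far as the arm can. A call with a gripper value outside its range is refused whole. "grip" is the finger opening in m, from 0 to 0.0878, set as the call begins (left out, the last holds). The fingers move at their own pace and stop on an object; "force" is the grip in N (left out, the last holds). Time passes only in rows, so rows that repeat a pose let the fingers close. It gives the time, the measured TCP pose, the force, the opening and the grip force at its end, in the units of the state.
- env.state(): the state, without advancing time (a new reading comes with each control period).
- env.snapshot(name): name is "scene" or "top" or "wrist"; returns a dict with "color" (400x640x3 uint8, red, green, blue), "K" (3x3 intrinsics, pixels), "R" (3x3) and "t" (3): a world point X has camera coordinates R X + t; the wrist camera has in their place "tool_from_camera" (4x4, takes a point from camera to tool coordinates, whose origin is the TCP and whose axes are the flange's). Camera axes: x right, y down, z forward; pixel columns grow to the right and rows downward; lengths in mm; the calibration is good to about 2 mm. The wrist camera is an equidistant fisheye: a pixel r from the principal point sees the ray r / f radians off the axis. A picture is of the moment at which its call begins: read the wrist's pose just before it. There is no depth.
- env.finish_job(): hands the job in; it is judged then, once.
The state is a dict: "clock": time; "q": joint angles; "joint_vel": joint speeds; "joint_efforts": joint torques, N m; "ee_pos": TCP position; "eef_rot": TCP orientation; "force": force on the tool from outside, world axes, zero at the start; "torque": the same for the moment, N m; "gripper_width": opening from 0.0 (shut) to 1.0 (fully open); "gripper_force": force on a finger pad.
Only numpy, scipy, OpenCV 4.12 (cv2) and the standard library are available. Lean on these libraries where they do the work, as an engineer would, in place of code of your own. Each camera call takes 0.05 s, during which the arm holds its last target. There are 200 camera calls.

### The job

Close up the field battery box after its battery change: turn each of the three wing fasteners along the front edge of the lid clockwise, one after another in any order, fully home against its stop. Only then press the round test button on the lid fully in with the fingertips, firmly but without leaning hard on it, and keep it pressed so that the meter can be read: finish while still holding the button in. Leave the things lying about undisturbed.

Things in the scene. Friction and masses are not known exactly. Their poses are not given: they have to be found in the camera images.
- battery_box: Field battery box: grey die-cast box with shut lid, 200 x 290 mm, 105 mm high to the lid's top; heavy, it never moves. Origin: centre of its underside, on the table; x points to the lid's hinged back edge, y left along the front edge, z up
- lid_center (a point): Centre of the lid's top face, axes as the box. From here (x, y, mm): wing fasteners (-75, 110), (-75, 0), (-75, -110); test button (20, 65); round black needle meter (30, -40), 64 mm wide, 11 mm high; fuse-holder cap (68, 112), 16 mm wide, 14 mm high, not the button
- wing_left_grip (a point): The left steel wing fastener: two flat round ears, together 38 mm long, 9 mm thick, from 7 to 25 mm above the lid, on a captive quarter-turn stud that does not rise or sink; of the three in the row along the lid's front edge, 110 mm apart, the one at the robot's left (box +y). This point: on its turning axis, 16.5 mm above the lid; its own x axis runs along the ears, z up
- wing_left (a joint): Turn of the left wing fastener, rad: grows as it is turned clockwise seen from above. 0: ears square to the front edge (open); 1.571: end stop, ears in line with the front edge (locked home). Friction, about 0.10 N m either way, keeps it where it is left
- wing_middle_grip (a point): The middle steel wing fastener: two flat round ears, together 38 mm long, 9 mm thick, from 7 to 25 mm above the lid, on a captive quarter-turn stud that does not rise or sink; of the three in the row along the lid's front edge, 110 mm apart, the one in the middle. This point: on its turning axis, 16.5 mm above the lid; its own x axis runs along the ears, z up
- wing_middle (a joint): Turn of the middle wing fastener, rad: grows as it is turned clockwise seen from above. 0: ears square to the front edge (open); 1.571: end stop, ears in line with the front edge (locked home). Friction, about 0.10 N m either way, keeps it where it is left
- wing_right_grip (a point): The right steel wing fastener: two flat round ears, together 38 mm long, 9 mm thick, from 7 to 25 mm above the lid, on a captive quarter-turn stud that does not rise or sink; of the three in the row along the lid's front edge, 110 mm apart, the one at the robot's right (box -y). This point: on its turning axis, 16.5 mm above the lid; its own x axis runs along the ears, z up
- wing_right (a joint): Turn of the right wing fastener, rad: grows as it is turned clockwise seen from above. 0: ears square to the front edge (open); 1.571: end stop, ears in line with the front edge (locked home). Friction, about 0.10 N m either way, keeps it where it is left
- button_top (a point): Centre of the flat top of the test button, 20 mm above the lid when out: a black rubber-capped push button 25 mm wide in a steel collar 40 mm wide and 6 mm high. The point moves down with the button; z up
- test_button (a joint): How far the test button is in, m: 0 out, 0.006 fully in against its stop. Its spring pushes back with 2.7 N at first and 8.1 N fully in, and returns it when let go. The meter's needle swings across as the button goes in
- film_pot: Bystander: white lidded pot 32 mm wide, 52 mm high, standing on the box's lid near its back right corner (66, -115 mm from the box's origin, give or take 8 mm). Origin at its foot
- ring_pliers: Bystander: ringing pliers 160 mm long, 56 mm wide, 13 mm high, on the table at the box's left. Origin on the underside, amidst; x to the jaws
- field_guide: Bystander: closed book 125 x 195 x 32 mm on the table at the box's right. Origin: centre of the underside
- spectacle_case: Bystander: blue spectacle case 60 x 155 x 34 mm on the table, left. Origin: centre of the underside
- gel_bottle: Bystander: hand-gel bottle 64 mm wide, 170 mm high, standing on the table, right. Origin at its foot
- pencil: Bystander: pencil 160 x 8 x 8 mm lying on the table before the box. Origin: centre of the underside
- steel_rule: Bystander: steel rule 30 x 200 x 4 mm lying on the table, right front. Origin: centre of the underside
- weigh_cup: Bystander: white weighing cup 64 mm wide, 75 mm high, standing on the table, far right. Origin at its foot

How it is judged (in metres and radians):
On the way, in this order (a step that is already met when the one before it is completed fails the run):
1. a first wing fastener is home (value of joint any of wing_left, wing_middle, wing_right above 1.45 rad), for 0.1 s.
2. two wing fasteners are home ((value of joint each of wing_left, wing_middle above 1.45 rad or value of joint each of wing_left, wing_right above 1.45 rad or value of joint each of wing_middle, wing_right above 1.45 rad)), for 0.1 s.
3. all three wing fasteners are home (value of joint each of wing_left, wing_middle, wing_right above 1.45 rad), for 0.2 s.
4. the test button is held in by the fingers, the lid locked (all of step 3 and value of joint test_button above 0.0045 m and contact force between the fingers and test_button above 3 N), for 1 s.
At the end, for the whole second after the job is handed in: All three wing fasteners within 0.12 rad of their end stop (joint above 1.45), the test button at least 4.5 of its 6 mm in and held there by the fingers alone with 3 to 30 N, and the pot on the lid still upright (all of step 4 and contact force between the fingers and test_button below 30 N and angle between film_pot's own z axis and vertical below 0.2 rad); the arm keeps its last pose, push and grip.
It fails at once if the test button is pressed (more than 2.5 mm) before all three fasteners are home (value of joint test_button above 0.0025 m and not (value of joint each of wing_left, wing_middle, wing_right above 1.45 rad)).
It fails at once if the button is pushed with more than 45 N (contact force between the fingers and test_button above 45 N).
It fails at once if the pot on the lid is pushed more than 30 mm away (distance of film_pot from where it was at the start of the episode above 0.03 m).
It fails at once if a thing lying about on the table is pushed more than 40 mm away (distance of any of ring_pliers, field_guide, spectacle_case, gel_bottle, pencil, steel_rule, weigh_cup from where it was at the start of the episode above 0.04 m).
It also fails if it takes over 61 s, if anything falls off the work surface, if the arm or the gripper's body presses on something with over 40 N, if the wrist force passes 120 N, or if a joint passes its speed limit or range.

## Working session

There is one attempt and no reset: what is moved stays moved. The work goes in short steps, Python scripts to look and compute and a tool call to move; the robot and the scene stay as the last step left them, time stands still between calls to the robot, and variables do not carry over. Pictures are saved under pics/ and viewed, at most 10 in all, crops included, and the job is handed in when it is done.

Besides the shell and the picture viewer there is one more tool, called after "Request:" as name([rows], argument=value, ...), one row to a line, values as JSON. servo_tool: Moves the arm, as the interface text tells. Its arguments: {"type":"object","properties":{"motion":{"type":"array"},"grip":{"type":"number"},"force":{"type":"number"}},"required":["motion"]}

```bash
mkdir -p pics
python3 - <<'E'
from bench import env
import cv2,numpy as np
np.set_printoptions(precision=4,suppress=True)
s=env.state();print(s,env.tcp_to_grasp)
for n in("top","scene"):
    p=env.snapshot(n);cv2.imwrite(f"pics/{n}0.png",p["color"][:,:,::-1]);print(n,p["K"],p["R"],p["t"])
    np.savez(f"{n}.npz",**p)
E
```

```text
{'clock': 0.0, 'q': array([-1.2261,  0.4778,  0.0223,  1.5564, -0.0115,  1.1093, -0.0831]), 'joint_vel': array([-0.    , -0.0012, -0.0003, -0.0001, -0.0008,  0.001 , -0.0013]), 'joint_efforts': array([  0.0023, -58.2857,   1.5355, -27.2604,  -0.0542,   0.0169,
         0.0001]), 'ee_pos': array([295.0563, 606.4385, 221.6844]), 'eef_rot': array([-0.7051, -3.0612,  0.0028]), 'force': array([-0.5654, -0.131 ,  0.0709]), 'torque': array([ 0.0381, -0.0076, -0.0148]), 'gripper_force': 0.0, 'gripper_width': 1.0000253742775784} 18.700000000000003
top [[365.5081   0.     321.2471]
 [  0.     365.5081 191.0223]
 [  0.       0.       1.    ]] [[-0.011  -0.9999  0.0002]
 [-0.9971  0.0109 -0.0752]
 [ 0.0752 -0.001  -0.9972]] [ -44.9673  487.5546 1038.8834]
scene [[441.4638   0.     322.6292]
 [  0.     441.4638 200.6593]
 [  0.       0.       1.    ]] [[-0.3369  0.9414  0.0151]
 [ 0.5816  0.2207 -0.7829]
 [-0.7404 -0.255  -0.6219]] [ 192.3748 -199.4678 1873.6202]
```

View pics/top0.png

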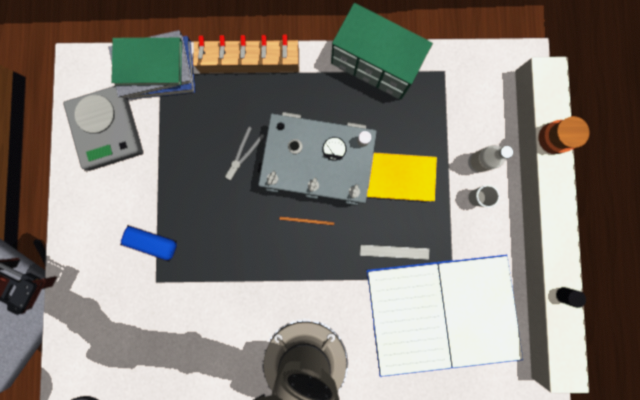

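View pics/scene0.png

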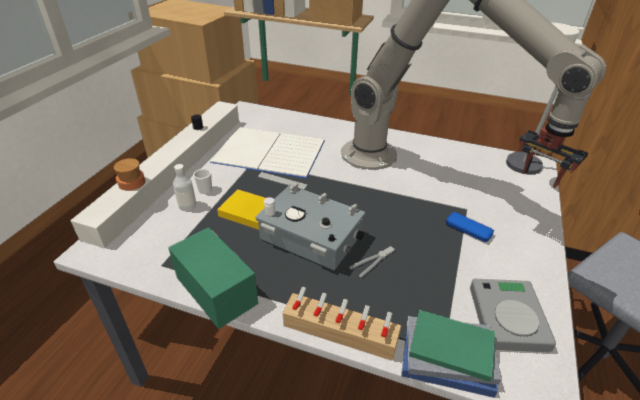

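Top view: wings at about (271,179), (313,186), (355,192), button (295,146), meter (334,148), fuse cap (280,126), pot (364,137). The scene view shows the same layout, with the box clear of the arm. Next I fit the box pose.

```bash
cat > h.py <<'E'
from bench import env
import cv2,numpy as np
from scipy.spatial.transform import Rotation as Ro
np.set_printoptions(precision=4,suppress=True)
LID=105
P={"wl":(-75,110,23),"wm":(-75,0,23),"wr":(-75,-110,23),"bt":(20,65,20),"me":(30,-40,11),"fu":(68,112,14)}
def fit(W,names):  # W world xy
    A=np.array([P[n][:2] for n in names],float);W=np.array(W)
    a=A-A.mean(0);w=W-W.mean(0)
    th=np.arctan2((a[:,0]*w[:,1]-a[:,1]*w[:,0]).sum(),(a*w).sum())
    R=np.array([[np.cos(th),-np.sin(th)],[np.sin(th),np.cos(th)]]);c=W.mean(0)-R@A.mean(0)
    return th,R,c,W-(A@R.T+c)
def rays_to(o,d,z): return (o+d*((z-o[2])/d[2]))[:2]
def tool(goal_xyz,th_x,s=None):
    """shift+turn in tool axes to bring the TCP to goal pointing down, tool y axis along world angle th_x"""
    s=s or env.state();R0=Ro.from_rotvec(s["eef_rot"])
    y=np.array([np.cos(th_x),np.sin(th_x),0]);z=np.array([0,0,-1.]);x=np.cross(y,z)
    Rg=Ro.from_matrix(np.c_[x,y,z])
    d=R0.inv().apply(np.array(goal_xyz)-s["ee_pos"])/1000
    return d,(R0.inv()*Rg).as_rotvec()
E
python3 - <<'E'
from h import *
p=np.load("top.npz");K,R,t=p["K"],p["R"],p["t"]
px={"wl":(271,179),"wm":(313,186),"wr":(355,192),"bt":(295,146),"me":(334,148),"fu":(280,126)}
o=-R.T@t
W=[rays_to(o,R.T@np.linalg.inv(K)@[*px[n],1],LID+P[n][2]) for n in px]
th,R2,c,e=fit(W,list(px));print(th,c,e)
s=env.state();M=Ro.from_rotvec(s["eef_rot"]).as_matrix();print(M)
w=R2@[-30,0]+c
for k in(0,np.pi):
  print(tool([*w,330],th+np.pi/2+k,s))
print(R2@[-75,0]+c, s["q"])
E
```

```text
-0.1656683153260444 [567.8534 -41.6506] [[-0.5046  0.79  ]
 [-1.815   0.3392]
 [-0.4728  0.1523]
 [-0.0729 -1.7811]
 [ 2.7015  0.8216]
 [ 0.1638 -0.322 ]]
[[-0.8992  0.4374 -0.0006]
 [ 0.4374  0.8992 -0.0016]
 [-0.0001 -0.0017 -1.    ]]
(array([-0.5001, -0.4722, -0.1074]), array([-0.0017, -0.0001, -0.2871]))
(array([-0.5001, -0.4722, -0.1074]), array([-0.0002,  0.0024,  2.8545]))
[493.8802 -29.2822] [-1.2261  0.4777  0.0224  1.5563 -0.0115  1.1094 -0.0831]
```

Request:
servo_tool([
  [[-0.034,-0.032,-0.008,0,0,0],[-0.068,-0.064,-0.016,0,0,0],[-0.102,-0.096,-0.024,0,0,0],[-0.136,-0.128,-0.032,0,0,0],[-0.167,-0.157,-0.036,0,0,0]],
], grip=0.04)

```text
clock: 0.6
ee_pos: [377.5, 390.5, 259.1]
eef_rot: [0.706, 3.061, 0.0]
force: [1.1, 0.4, 0.1]
gripper_width: 0.585
gripper_force: 0.0
```

Request:
servo_tool([
  [[-0.034,-0.032,-0.008,0,0,0],[-0.068,-0.064,-0.016,0,0,0],[-0.102,-0.096,-0.024,0,0,0],[-0.136,-0.128,-0.032,0,0,0],[-0.167,-0.157,-0.036,0,0,0]],
])

```text
clock: 1.1
ee_pos: [458.8, 176.1, 295.2]
eef_rot: [0.707, 3.061, 0.001]
force: [0.5, 0.9, 0.7]
gripper_width: 0.457
gripper_force: 0.0
```

Request:
servo_tool([
  [[-0.034,-0.032,-0.008,0,0,-0.05],[-0.068,-0.064,-0.016,0,0,-0.1],[-0.102,-0.096,-0.024,0,0,-0.2],[-0.136,-0.128,-0.032,0,0,-0.287],[-0.167,-0.157,-0.036,0,0,-0.287]],
])

```text
clock: 1.6
ee_pos: [540.1, -38.1, 331.3]
eef_rot: [0.257, 3.13, 0.0]
force: [0.2, 1.0, -0.9]
gripper_width: 0.454
gripper_force: 0.0
```

Request:
servo_tool([
  [[0,0,0,0,0,0],[0,0,0,0,0,0]],
])

```text
clock: 1.8
ee_pos: [539.6, -36.5, 330.2]
eef_rot: [-0.264, -3.13, 0.0]
force: [-0.5, 0.9, -0.1]
gripper_width: 0.455
gripper_force: 0.0
```

Run:
```python
from h import *
s=env.state();p=env.snapshot("wrist")
cv2.imwrite("pics/w1.png",p["color"][:,:,::-1])
np.savez("w1.npz",pos=s["ee_pos"],rot=s["eef_rot"],**p)
print(s["clock"],s["ee_pos"],s["eef_rot"],s["q"]);print(p["K"],p["tool_from_camera"])
```

```text
1.8 [539.561  -36.5024 330.2418] [-0.2641 -3.1297  0.0001] [-0.4067  0.1667  0.4158  1.7588 -0.0712  1.2316  1.4302]
[[309.7069   0.     317.6489]
 [  0.     309.7069 199.8989]
 [  0.       0.       1.    ]] [[  -0.0002   -0.9575   -0.2883   78.861 ]
 [   1.       -0.0004    0.0007    0.2515]
 [  -0.0008   -0.2883    0.9575 -162.012 ]
 [   0.        0.        0.        1.    ]]
```

View pics/w1.png

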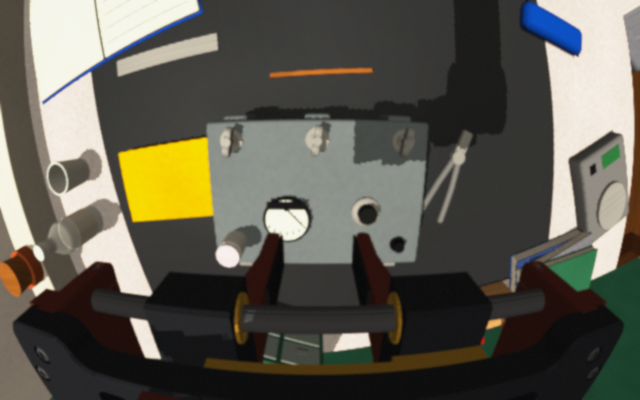

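Wrist view: wings at about (231,140), (317,138), (403,141), button (367,213), fuse cap (398,243), pot (232,250). I'll zoom in on the wings.

Run:
```python
import cv2
i=cv2.imread("pics/w1.png")[105:265,200:440]
i=cv2.convertScaleAbs(i,alpha=1.3);cv2.imwrite("pics/w1c.png",cv2.resize(i,None,fx=3.3,fy=3.3,interpolation=2))
```

```text
(no output)
```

View pics/w1c.png

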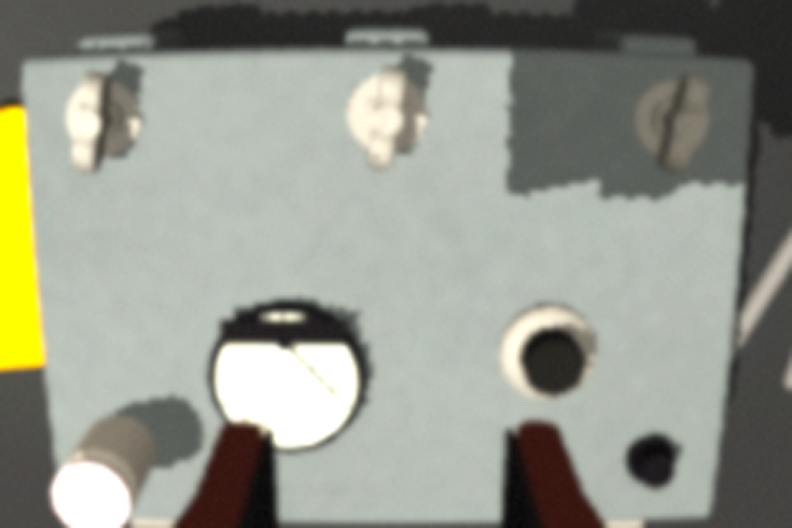

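Crop: ears run (103,72)-(85,168) on the right wing, (390,72)-(380,165) on the middle one and (695,80)-(670,165) on the left one. All are slightly clockwise of square.

```bash
cat >> h.py <<'E'
def wray(d,px):
    K,T=d["K"],d["tool_from_camera"];v=(np.array(px,float)-K[:2,2])/K[0,0];r=np.hypot(*v)
    c=np.r_[v/r*np.sin(r),np.cos(r)];Rt=Ro.from_rotvec(d["rot"])
    return d["pos"]+Rt.apply(T[:3,3]),Rt.apply(T[:3,:3]@c)
E
python3 - <<'E'
from h import *
d=np.load("w1.npz")
f=lambda u,v:(200+u/3.3,105+v/3.3)
px={"wl":f(683,122),"wm":f(385,118),"wr":f(94,120),"bt":f(553,361),"fu":f(655,460)}
W=[rays_to(*wray(d,px[n]),LID+P[n][2]) for n in px]
th,R2,c,e=fit(W,list(px));print(th,c,e)
for n,a,b in(("wl",(695,80),(670,165)),("wm",(390,72),(380,165)),("wr",(103,72),(85,168))):
    A,B=[rays_to(*wray(d,f(*q)),LID+20) for q in(a,b)];v=B-A
    ang=np.arctan2(v[1],v[0])-th;print(n,"wing turn",-ang,np.hypot(*v),(A+B)/2)
for n in P: print(n,R2@P[n][:2]+c)
np.savez("box.npz",th=th,R=R2,c=c)
E
```

```text
-0.16802181254427537 [570.392  -42.1812] [[ 1.0775 -1.2656]
 [ 1.6742 -0.4587]
 [ 0.9603  3.1988]
 [-0.6839 -0.6417]
 [-3.0281 -0.8328]]
wl wing turn 0.25077639970200993 33.121070297070155 [516.5624  78.2034]
wm wing turn 0.10698112728321416 33.98338774846642 [498.6731 -30.2133]
wr wing turn 0.24147222207161925 36.63146443870931 [ 479.2451 -135.9546]
wl [514.8438  78.8121]
wm [496.4482 -29.6388]
wr [ 478.0526 -138.0897]
bt [600.9805  18.5587]
me [593.2802 -86.6349]
fu [656.1644  56.8697]
```

Run:
```python
from h import *
b=np.load("box.npz");th=float(b["th"])
print(tool([498,-30,150],th+np.pi/2-.1),env.state()["clock"])
```

```text
(array([ 0.0414, -0.0019,  0.1801]), array([ 0.0002, -0.0012,  0.1023])) 1.85
```

Request:
servo_tool([
  [[0.02,-0.001,0.04,0,0,0.05],[0.041,-0.002,0.08,0,0,0.1],[0.041,-0.002,0.125,0,0,0.1],[0.041,-0.002,0.165,0,0,0.1],[0.041,-0.002,0.18,0,0,0.1]],
])

```text
clock: 2.35
ee_pos: [495.8, -28.7, 147.0]
eef_rot: [-0.41, -3.109, 0.001]
force: [0.5, -0.4, 1.0]
gripper_width: 0.462
gripper_force: 0.0
```

Request:
servo_tool([
  [[0,0,0,0,0,0],[0,0,0,0,0,0]],
])

```text
clock: 2.55
ee_pos: [499.0, -29.7, 151.0]
eef_rot: [-0.413, -3.114, -0.0]
force: [0.0, -0.2, 0.8]
gripper_width: 0.454
gripper_force: 0.0
```

Run:
```python
from h import *
s=env.state();p=env.snapshot("wrist")
cv2.imwrite("pics/w2.png",cv2.resize(p["color"][60:360,160:480,::-1],None,fx=2,fy=2))
np.savez("w2.npz",pos=s["ee_pos"],rot=s["eef_rot"],**p)
print(s)
```

```text
{'clock': 2.55, 'q': array([-0.3912,  0.2901,  0.3884,  2.0594, -0.1494,  0.8184,  1.3919]), 'joint_vel': array([ 0.0033, -0.021 ,  0.0109, -0.0207, -0.0002,  0.0017,  0.0015]), 'joint_efforts': array([ -0.077 , -36.7005,   3.3978, -21.0467,  -0.0178,   0.08  ,
         0.0102]), 'ee_pos': array([499.0271, -29.705 , 150.984 ]), 'eef_rot': array([-0.4132, -3.114 , -0.0005]), 'force': array([ 0.0013, -0.2075,  0.7607]), 'torque': array([0.0338, 0.0265, 0.0192]), 'gripper_force': 0.0, 'gripper_width': 0.4539539322074019}
```

View pics/w2.png

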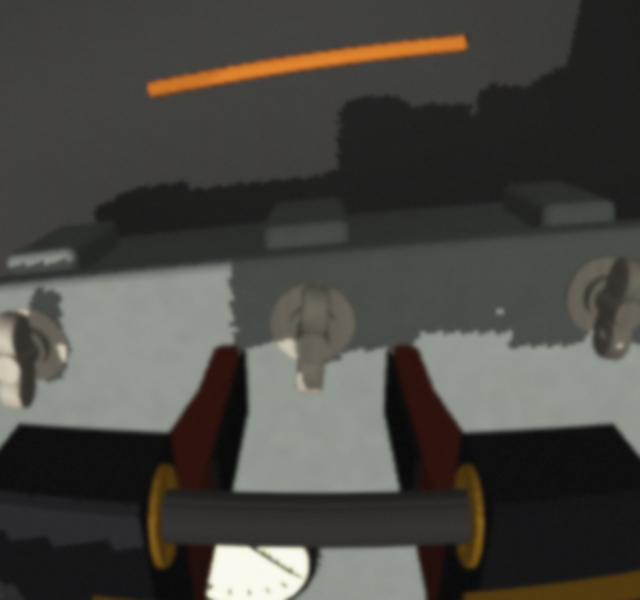

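The middle wing sits between the fingers and lines up with the tool. Its ears run (316,290)-(310,385) in the picture. A quick ray check of its centre follows.

Run:
```python
from h import *
d=np.load("w2.npz");g=lambda u,v:(160+u/2,60+v/2)
for z in(120,126): print(rays_to(*wray(d,g(313,337)),z))
A,B=[rays_to(*wray(d,g(*q)),125) for q in((316,290),(310,385))];print(A,B)
# neighbours' rough
print(rays_to(*wray(d,g(614,307)),125),rays_to(*wray(d,g(18,360)),125))
```

```text
[498.2114 -29.8153]
[495.873  -29.1646]
[480.9399 -24.1206] [512.9241 -34.851 ]
[514.466   74.7324] [ 478.7501 -134.9643]
```

Request:
servo_tool([
  [[0.002,0,0.013,0,0,0],[0.002,0,0.026,0,0,0],[0.002,0,0.035,0,0,0],[0.002,0,0.039,0,0,0],[0.002,0,0.039,0,0,0]],
])

```text
clock: 3.1
ee_pos: [496.8, -30.4, 111.2]
eef_rot: [-0.416, -3.113, 0.0]
force: [-0.8, -0.5, -0.0]
gripper_width: 0.451
gripper_force: 0.0
```

Request:
servo_tool([
  [[0,0,0,0,0,0],[0,0,0,0,0,0],[0,0,0,0,0,0],[0,0,0,0,0,0],[0,0,0,0,0,0]],
], grip=0.0, force=25)

```text
clock: 3.6
ee_pos: [497.1, -30.4, 111.9]
eef_rot: [0.417, 3.114, 0.0]
force: [-1.3, -0.3, 1.7]
gripper_width: 0.1
gripper_force: 24.8
```

Request:
servo_tool([
  [[0,0,0,0,0,0.1],[0,0,0,0,0,0.21],[0,0,0,0,0,0.32],[0,0,0,0,0,0.43],[0,0,0,0,0,0.54]],
])

```text
clock: 4.1
ee_pos: [497.2, -30.1, 111.9]
eef_rot: [1.237, 2.887, 0.001]
force: [-1.1, 0.6, 1.6]
gripper_width: 0.102
gripper_force: 25.0
```

Request:
servo_tool([
  [[0,0,0,0,0,0.1],[0,0,0,0,0,0.21],[0,0,0,0,0,0.32],[0,0,0,0,0,0.43],[0,0,0,0,0,0.54]],
])

```text
clock: 4.6
ee_pos: [497.6, -29.9, 111.9]
eef_rot: [1.962, 2.453, 0.001]
force: [-0.0, 1.1, -0.3]
gripper_width: 0.1
gripper_force: 25.0
```

Request:
servo_tool([
  [[0,0,0,0,0,0.1],[0,0,0,0,0,0.2],[0,0,0,0,0,0.3],[0,0,0,0,0,0.36],[0,0,0,0,0,0.36]],
])

```text
clock: 5.1
ee_pos: [497.8, -29.9, 111.9]
eef_rot: [2.366, 2.066, 0.002]
force: [1.5, 1.1, 0.3]
gripper_width: 0.101
gripper_force: 24.9
```

```bash
cat >> h.py <<'E'
def phi(s=None):
    s=s or env.state();y=Ro.from_rotvec(s["eef_rot"]).as_matrix()[:,1]
    a=float(np.load("box.npz")["th"])+np.pi/2-np.arctan2(y[1],y[0]);return (a+np.pi)%(2*np.pi)-np.pi
E
python3 - <<'E'
from h import *
s=env.state();print(phi(s),s["ee_pos"],s["torque"],s["force"],s["q"],s["gripper_width"])
E
```

```text
1.5377437109550955 [497.8133 -29.9473 111.91  ] [ 0.166  -0.2587 -0.106 ] [1.5039 1.111  0.3267] [-0.6522  0.4165  0.7339  2.1093 -0.4065  0.7558  0.2057] 0.10074387589338625
```

Request:
servo_tool([
  [[0,0,0,0,0,0.04],[0,0,0,0,0,0.08],[0,0,0,0,0,0.12],[0,0,0,0,0,0.12]],
])

```text
clock: 5.5
ee_pos: [497.8, -29.9, 111.9]
eef_rot: [2.482, 1.925, 0.002]
force: [2.5, 2.3, 0.7]
gripper_width: 0.112
gripper_force: 26.6
```

Run:
```python
from h import *
s=env.state();print(phi(s),s["ee_pos"],s["torque"],s["force"])
```

```text
1.6544281491217623 [497.8151 -29.896  111.9039] [ 0.2948 -0.3156  0.6554] [2.5155 2.2974 0.6529]
```

Request:
servo_tool([
  [[0,0,0,0,0,-0.05],[0,0,0,0,0,-0.05],[0,0,-0.015,0,0,-0.05],[0,0,-0.03,0,0,-0.05],[0,0,-0.04,0,0,-0.05]],
], grip=0.04)

```text
clock: 6.0
ee_pos: [496.9, -30.7, 152.3]
eef_rot: [-2.438, -1.981, -0.0]
force: [-0.3, -0.1, -0.0]
gripper_width: 0.456
gripper_force: 0.0
```

Run:
```python
from h import *
s=env.state();th=float(np.load("box.npz")["th"])
print(phi(s),s["ee_pos"],s["gripper_width"],tool([479,-137,152],th+np.pi/2-.24,s))
```

```text
1.6085902262611 [496.9244 -30.7216 152.3196] 0.45557655592909535 (array([-0.1077,  0.0042,  0.0003]), array([ 0.0002, -0.0002, -1.3686]))
```

Shift by (-0.108, 0.004) in the tool axes and turn -1.37, split over calls with the translation first.

Request:
servo_tool([
  [[-0.027,0.001,0,0,0,-0.11],[-0.054,0.002,0,0,0,-0.23],[-0.081,0.003,0,0,0,-0.35],[-0.108,0.004,0,0,0,-0.47],[-0.108,0.004,0,0,0,-0.59]],
])

```text
clock: 6.5
ee_pos: [477.6, -140.9, 151.9]
eef_rot: [1.756, 2.604, -0.002]
force: [0.5, -0.8, 0.2]
gripper_width: 0.455
gripper_force: 0.0
```

Request:
servo_tool([
  [[0,0,0,0,0,-0.12],[0,0,0,0,0,-0.26],[0,0,0,0,0,-0.4],[0,0,0,0,0,-0.52],[0,0,0,0,0,-0.64]],
])

```text
clock: 7.0
ee_pos: [478.6, -137.0, 151.6]
eef_rot: [-0.84, -3.027, -0.0]
force: [-0.2, 0.7, -0.5]
gripper_width: 0.455
gripper_force: 0.0
```

Request:
servo_tool([
  [[0,0,0,0,0,-0.12],[0,0,0,0,0,-0.14],[0,0,0,0,0,-0.14]],
])

```text
clock: 7.3
ee_pos: [478.7, -137.1, 151.6]
eef_rot: [-0.637, -3.076, -0.0]
force: [-0.0, -0.7, 0.1]
gripper_width: 0.463
gripper_force: 0.0
```

Run:
```python
from h import *
s=env.state();p=env.snapshot("wrist")
cv2.imwrite("pics/w3.png",cv2.resize(p["color"][60:360,160:480,::-1],None,fx=2,fy=2))
np.savez("w3.npz",pos=s["ee_pos"],rot=s["eef_rot"],**p)
print(phi(s),s["ee_pos"],s["clock"],s["q"])
```

```text
0.24047006240612268 [ 478.7257 -137.0619  151.6027] 7.3 [-0.2593  0.2963  0.4939  2.0681 -0.1907  0.8203  1.5095]
```

View pics/w3.png

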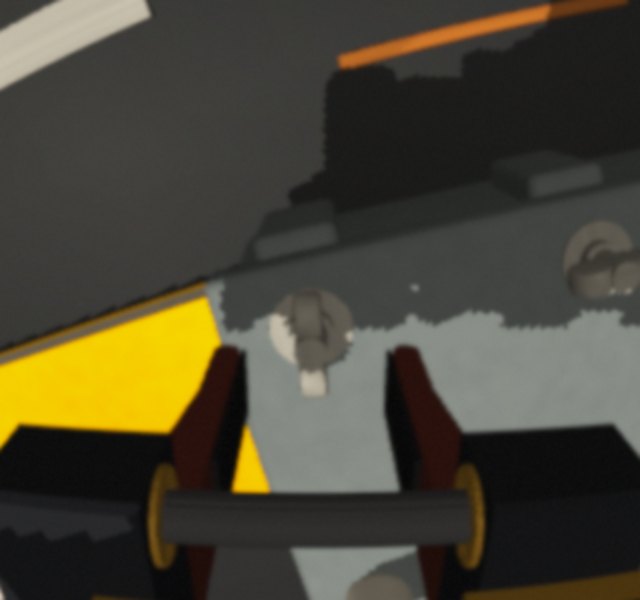

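The right wing is between the fingers, with ears (308,295)-(314,390), nearly aligned. The middle wing at (605,270) now lies along the edge. Descend, grip and turn.

Request:
servo_tool([
  [[0,0,0.013,0,0,0],[0,0,0.026,0,0,0],[0,0,0.035,0,0,0],[0,0,0.0395,0,0,0],[0,0,0.0395,0,0,0]],
])

```text
clock: 7.85
ee_pos: [478.3, -136.9, 111.1]
eef_rot: [-0.633, -3.075, 0.001]
force: [0.4, -0.1, 0.5]
gripper_width: 0.453
gripper_force: 0.0
```

Request:
servo_tool([
  [[0,0,0,0,0,0],[0,0,0,0,0,0],[0,0,0,0,0,0],[0,0,0,0,0,0],[0,0,0,0,0,0]],
], grip=0.0, force=25)

```text
clock: 8.35
ee_pos: [478.3, -138.7, 112.5]
eef_rot: [-0.635, -3.077, 0.003]
force: [-2.2, -4.4, 1.4]
gripper_width: 0.103
gripper_force: 24.9
```

Request:
servo_tool([
  [[0,0,0,0,0,0.1],[0,0,0,0,0,0.21],[0,0,0,0,0,0.32],[0,0,0,0,0,0.43],[0,0,0,0,0,0.54]],
])

```text
clock: 8.85
ee_pos: [478.5, -138.4, 112.5]
eef_rot: [1.438, 2.792, -0.002]
force: [-1.2, -3.7, 0.6]
gripper_width: 0.099
gripper_force: 24.9
```

Request:
servo_tool([
  [[0,0,0,0,0,0.1],[0,0,0,0,0,0.21],[0,0,0,0,0,0.32],[0,0,0,0,0,0.43],[0,0,0,0,0,0.54]],
])

```text
clock: 9.35
ee_pos: [478.9, -138.3, 112.5]
eef_rot: [2.13, 2.307, -0.001]
force: [-1.4, -4.3, -0.9]
gripper_width: 0.101
gripper_force: 24.9
```

Request:
servo_tool([
  [[0,0,0,0,0,0.1],[0,0,0,0,0,0.2],[0,0,0,0,0,0.3],[0,0,0,0,0,0.36],[0,0,0,0,0,0.36]],
])

```text
clock: 9.85
ee_pos: [479.1, -138.3, 112.5]
eef_rot: [2.503, 1.895, -0.001]
force: [-1.1, -5.0, 1.5]
gripper_width: 0.113
gripper_force: 26.3
```

Run:
```python
from h import *
s=env.state();print(phi(s),s["ee_pos"],s["torque"],s["force"],s["gripper_width"])
```

```text
1.6774966188811966 [ 479.0993 -138.2696  112.4949] [-1.1986  0.3451  0.6194] [-1.1308 -4.9976  1.5427] 0.11324249274264439
```

Request:
servo_tool([
  [[0,0,0,0,0,-0.06],[0,0,0,0,0,-0.06],[0,0,-0.015,0,0,-0.06],[0,0,-0.03,0,0,-0.06],[0,0,-0.04,0,0,-0.06]],
], grip=0.04)

```text
clock: 10.35
ee_pos: [479.7, -137.2, 154.1]
eef_rot: [2.447, 1.969, 0.003]
force: [0.7, 0.4, -0.6]
gripper_width: 0.453
gripper_force: 0.0
```

Run:
```python
from h import *
s=env.state();th=float(np.load("box.npz")["th"])
print(phi(s),s["ee_pos"],s["gripper_width"],tool([515.5,77.5,152],th+np.pi/2-.24,s))
```

```text
1.618385202526782 [ 479.7048 -137.1728  154.1084] 0.4532751863464245 (array([ 0.2174, -0.011 ,  0.0022]), array([ 0.002 ,  0.0008, -1.3784]))
```

Request:
servo_tool([
  [[0.044,-0.002,0,0,0,-0.11],[0.088,-0.004,0,0,0,-0.23],[0.132,-0.006,0,0,0,-0.35],[0.176,-0.008,0.001,0,0,-0.47],[0.217,-0.011,0.002,0,0,-0.59]],
])

```text
clock: 10.85
ee_pos: [515.1, 79.9, 151.4]
eef_rot: [1.761, 2.601, 0.003]
force: [0.6, -0.4, -0.1]
gripper_width: 0.452
gripper_force: 0.0
```

Request:
servo_tool([
  [[0,0,0,0,0,-0.12],[0,0,0,0,0,-0.26],[0,0,0,0,0,-0.4],[0,0,0,0,0,-0.52],[0,0,0,0,0,-0.64]],
])

```text
clock: 11.35
ee_pos: [514.9, 77.6, 151.3]
eef_rot: [0.854, 3.022, 0.001]
force: [-0.2, 0.3, -0.5]
gripper_width: 0.457
gripper_force: 0.0
```

Request:
servo_tool([
  [[0,0,0,0,0,-0.12],[0,0,0,0,0,-0.15],[0,0,0,0,0,-0.15]],
])

```text
clock: 11.65
ee_pos: [514.8, 77.4, 150.9]
eef_rot: [0.636, 3.076, 0.001]
force: [0.4, 0.1, 0.6]
gripper_width: 0.452
gripper_force: 0.0
```

Run:
```python
from h import *
s=env.state();p=env.snapshot("wrist")
cv2.imwrite("pics/w4.png",cv2.resize(p["color"][60:360,160:480,::-1],None,fx=2,fy=2))
np.savez("w4.npz",pos=s["ee_pos"],rot=s["eef_rot"],**p)
print(phi(s),s["ee_pos"],s["clock"],s["q"])
```

```text
0.23975402099603516 [514.8238  77.399  150.8628] 11.65 [-0.6851  0.3375  0.5093  2.0205 -0.2199  0.8349  1.1117]
```

View pics/w4.png

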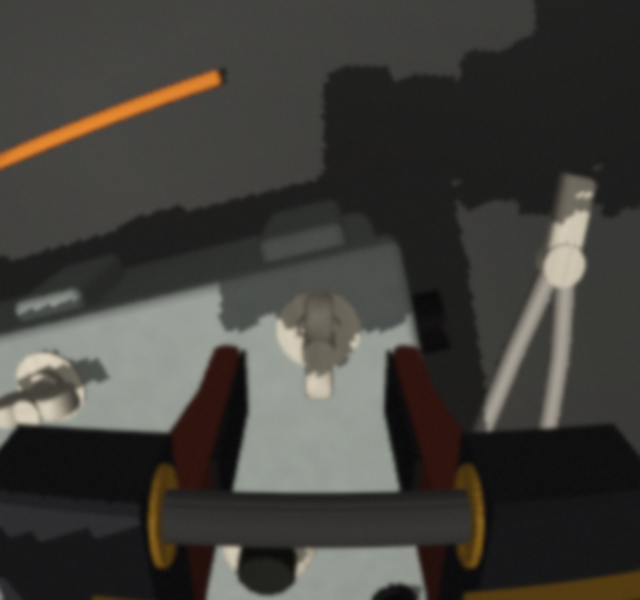

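The left wing is centred and aligned, with ears (320,300)-(318,395). Same procedure.

Request:
servo_tool([
  [[0,0.001,0.013,0,0,0],[0,0.001,0.026,0,0,0],[0,0.001,0.035,0,0,0],[0,0.001,0.039,0,0,0],[0,0.001,0.039,0,0,0]],
])

```text
clock: 12.2
ee_pos: [514.3, 78.0, 110.1]
eef_rot: [-0.633, -3.075, 0.002]
force: [-0.3, 0.8, -0.3]
gripper_width: 0.449
gripper_force: 0.0
```

Request:
servo_tool([
  [[0,0,0,0,0,0],[0,0,0,0,0,0],[0,0,0,0,0,0],[0,0,0,0,0,0],[0,0,0,0,0,0]],
], grip=0.0, force=25)

```text
clock: 12.7
ee_pos: [515.1, 78.3, 111.4]
eef_rot: [0.633, 3.077, 0.001]
force: [-0.5, 0.6, 1.5]
gripper_width: 0.1
gripper_force: 25.0
```

Request:
servo_tool([
  [[0,0,0,0,0,0.1],[0,0,0,0,0,0.21],[0,0,0,0,0,0.32],[0,0,0,0,0,0.43],[0,0,0,0,0,0.54]],
])

```text
clock: 13.2
ee_pos: [515.6, 79.0, 111.4]
eef_rot: [1.436, 2.793, 0.002]
force: [0.9, 1.3, -1.9]
gripper_width: 0.103
gripper_force: 25.0
```

Request:
servo_tool([
  [[0,0,0,0,0,0.1],[0,0,0,0,0,0.21],[0,0,0,0,0,0.32],[0,0,0,0,0,0.43],[0,0,0,0,0,0.54]],
])

```text
clock: 13.7
ee_pos: [516.3, 79.2, 111.5]
eef_rot: [2.128, 2.309, 0.004]
force: [4.3, 1.4, -5.2]
gripper_width: 0.102
gripper_force: 25.0
```

Request:
servo_tool([
  [[0,0,0,0,0,0.1],[0,0,0,0,0,0.2],[0,0,0,0,0,0.3],[0,0,0,0,0,0.36],[0,0,0,0,0,0.36]],
])

```text
clock: 14.2
ee_pos: [516.7, 79.3, 111.5]
eef_rot: [2.501, 1.897, 0.004]
force: [5.4, 2.5, -3.5]
gripper_width: 0.111
gripper_force: 26.6
```

Run:
```python
from h import *
s=env.state();print(phi(s),s["ee_pos"],s["torque"],s["force"],s["gripper_width"])
```

```text
1.6757613455835196 [516.7093  79.3346 111.515 ] [ 0.4385 -1.1462  0.5944] [ 5.428   2.4882 -3.5198] 0.1107855348421228
```

Request:
servo_tool([
  [[0,0,0,0,0,-0.06],[0,0,0,0,0,-0.06],[0,0,-0.015,0,0,-0.06],[0,0,-0.03,0,0,-0.06],[0,0,-0.045,0,0,-0.06]],
], grip=0.04)

```text
clock: 14.7
ee_pos: [515.2, 78.1, 157.9]
eef_rot: [2.448, 1.969, 0.001]
force: [-0.1, 0.1, -0.3]
gripper_width: 0.453
gripper_force: 0.0
```

Run:
```python
from h import *
s=env.state();th=float(np.load("box.npz")["th"])
p=env.snapshot("wrist")
cv2.imwrite("pics/w5.png",cv2.resize(p["color"][60:360,100:500,::-1],None,fx=2,fy=2))
np.savez("w5.npz",pos=s["ee_pos"],rot=s["eef_rot"],**p)
print(phi(s),s["ee_pos"],s["gripper_width"],tool([601.5,18.5,150],th+np.pi/2-1.6,s))
```

```text
1.6187637388356837 [515.1529  78.0648 157.8541] 0.45253221601958055 (array([-0.0397,  0.0971,  0.0079]), array([ 0.0005, -0.0004, -0.0188]))
```

View pics/w5.png

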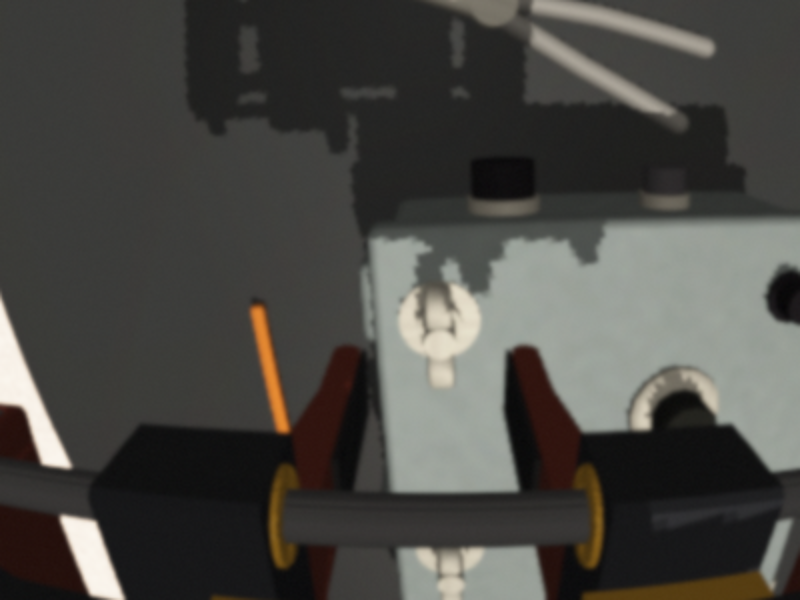

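The left wing at (440,335) and the middle one at (450,570) are both in line with the front edge. Now over the button, with the gripper shut.

Request:
servo_tool([
  [[-0.01,0.025,0,0,0,0],[-0.02,0.05,0,0,0,0],[-0.03,0.075,0,0,0,0],[-0.0395,0.097,0,0,0,0],[-0.0395,0.097,0.008,0,0,0]],
], grip=0.0)

```text
clock: 15.25
ee_pos: [604.3, 16.5, 149.9]
eef_rot: [2.446, 1.964, 0.004]
force: [-0.2, -1.0, -0.1]
gripper_width: 0.04
gripper_force: 0.0
```

Request:
servo_tool([
  [[0,0,0.005,0,0,0],[0,0,0.012,0,0,0],[0,0,0.012,0,0,0],[0,0,0.012,0,0,0]],
])

```text
clock: 15.65
ee_pos: [600.7, 19.8, 136.0]
eef_rot: [-2.446, -1.971, 0.001]
force: [-0.2, -1.0, 0.1]
gripper_width: 0.007
gripper_force: 0.0
```

Run:
```python
from h import *
s=env.state();p=env.snapshot("wrist")
cv2.imwrite("pics/w6.png",cv2.resize(p["color"][60:360,120:520,::-1],None,fx=2,fy=2))
print(phi(s),s["ee_pos"],s["gripper_width"],s["force"],s["clock"])
```

```text
1.6169163278804133 [600.6669  19.7731 135.9939] 0.007483567969733634 [-0.1854 -1.0469  0.0911] 15.65
```

View pics/w6.png

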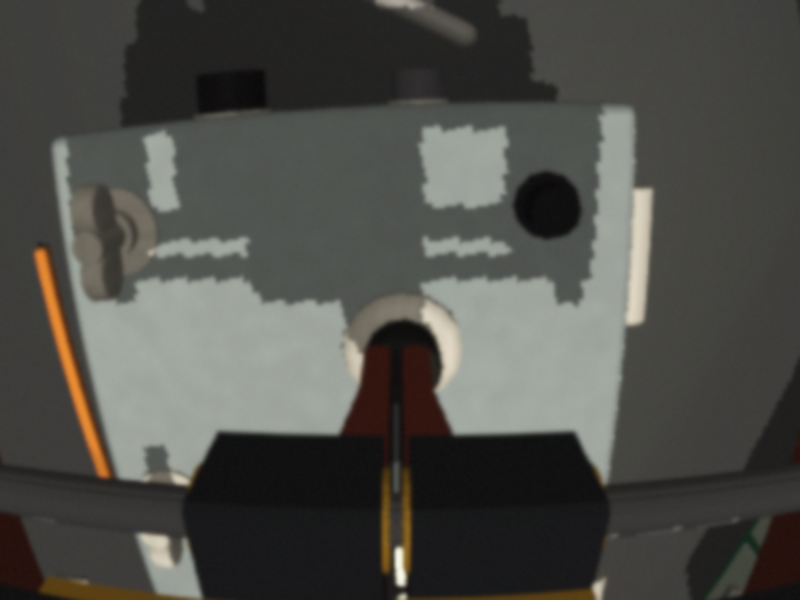

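The fingertips (397,350) are right over the button cap at (402,355). Press gradually.

Request:
servo_tool([
  [[0,0.001,0.004,0,0,0],[0,0.001,0.008,0,0,0],[0,0.001,0.011,0,0,0],[0,0.001,0.013,0,0,0],[0,0.001,0.013,0,0,0]],
], grip=0.0)

```text
clock: 16.2
ee_pos: [602.2, 18.9, 123.2]
eef_rot: [-2.447, -1.97, -0.0]
force: [-2.4, 0.9, 4.2]
gripper_width: 0.006
gripper_force: 2.1
```

Request:
servo_tool([
  [[0,0,0.001,0,0,0],[0,0,0.002,0,0,0],[0,0,0.003,0,0,0],[0,0,0.003,0,0,0]],
])

```text
clock: 16.6
ee_pos: [602.2, 18.9, 120.5]
eef_rot: [-2.447, -1.97, -0.0]
force: [-3.1, 2.3, 5.7]
gripper_width: 0.004
gripper_force: 3.3
```

Request:
servo_tool([
  [[0,0,0.001,0,0,0],[0,0,0.002,0,0,0],[0,0,0.002,0,0,0],[0,0,0.002,0,0,0]],
])

```text
clock: 17.0
ee_pos: [602.3, 18.9, 119.3]
eef_rot: [-2.446, -1.969, -0.001]
force: [-4.9, 1.3, 13.8]
gripper_width: 0.006
gripper_force: 6.8
```

Request:
servo_tool([
  [[0,0,0.0005,0,0,0],[0,0,0.001,0,0,0],[0,0,0.001,0,0,0],[0,0,0.001,0,0,0]],
])

```text
clock: 17.4
ee_pos: [602.3, 18.9, 119.2]
eef_rot: [-2.446, -1.969, -0.002]
force: [-7.8, 1.3, 22.2]
gripper_width: 0.004
gripper_force: 10.7
```

At the stop. Ease off a little and hold.

Request:
servo_tool([
  [[0,0,-0.0007,0,0,0],[0,0,-0.0007,0,0,0],[0,0,-0.0007,0,0,0],[0,0,-0.0007,0,0,0],[0,0,-0.0007,0,0,0]],
])

```text
clock: 17.9
ee_pos: [602.3, 18.9, 119.3]
eef_rot: [-2.446, -1.969, -0.002]
force: [-5.6, 1.2, 16.2]
gripper_width: 0.006
gripper_force: 7.9
```

Request:
servo_tool([
  [[0,0,0,0,0,0],[0,0,0,0,0,0],[0,0,0,0,0,0],[0,0,0,0,0,0],[0,0,0,0,0,0]],
])

```text
clock: 18.4
ee_pos: [602.3, 18.9, 119.3]
eef_rot: [-2.446, -1.969, -0.002]
force: [-6.0, 1.8, 15.5]
gripper_width: 0.005
gripper_force: 7.9
```

Request:
servo_tool([
  [[0,0,0,0,0,0],[0,0,0,0,0,0],[0,0,0,0,0,0],[0,0,0,0,0,0],[0,0,0,0,0,0]],
])

```text
clock: 18.9
ee_pos: [602.3, 18.9, 119.3]
eef_rot: [-2.446, -1.969, -0.002]
force: [-6.5, 2.5, 16.1]
gripper_width: 0.002
gripper_force: 7.9
```

Run:
```python
from h import *
p=env.snapshot("top");cv2.imwrite("pics/t9.png",cv2.resize(p["color"][90:240,220:460,::-1],None,fx=3,fy=3))
s=env.state();print(s["ee_pos"],s["force"],s["clock"])
```

```text
[602.2528  18.9091 119.3034] [-6.2683  2.5898 16.2591] 18.95
```

View pics/t9.png

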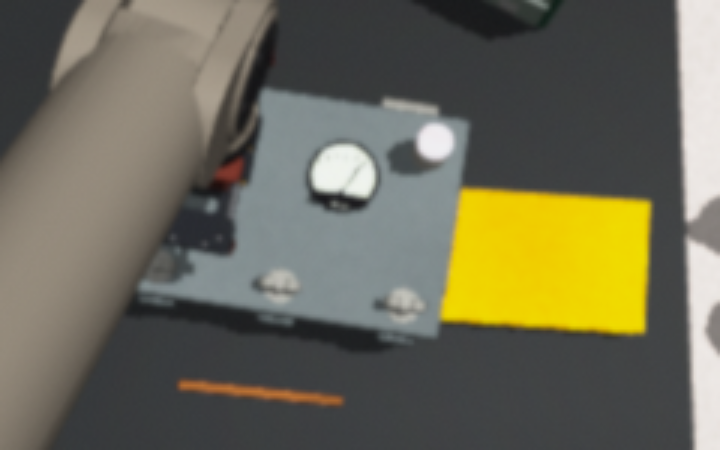

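The meter needle at (352,178) has swung across. The middle (278,285) and right (403,305) wings lie along the front edge, and the pot (435,142) is still upright.

```bash
python3 -c "
from bench import env
print(env.finish_job())"
```

```text
the job is handed in; nothing more can be done
None
```

I turned all three wing fasteners to their stops, then pressed the test button fully in and handed the job in while still holding it at about 16 N; the film pot was still upright and the clock read about 19 s, but no verdict came back.

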